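# Change the battery pack of a torch under repair

## Robot

A 6-joint arm with a two-finger parallel gripper is mounted at the origin on the work surface. World frame = base frame: x ahead of the robot, y to its left, z up, the work surface at z = 0. Lengths are in m, angles in rad, forces in N, time in s.
With the tool pointing down it reaches from about 0.325 to 0.9 m from the base axis. Payload 6.1 kg.
Tool frame: the origin (TCP) lies midway between the tips of the shut fingers; the grasp point (between the pads) lies 19 mm behind it; z points along the fingers, y is the line along which they close (so a half turn about z gives the same grasp; the last joint's range is limited). The gripper opens to 85 mm and grips with 20 to 120 N. Pads are 22 mm wide; open, the fingers measure 114 mm over their backs; the gripper's body (76 mm by 85 mm) begins 54 mm behind the grasp point. The pads swing forward as they close: fully open they stand 13 mm farther back than shut.
Start: joints at [-1.26, 0.22, 1.526, -0, 1.395, -0.126], TCP at [0.264, -0.566, 0.231] pointing down, gripper open.
Joint ranges: [-2.98, 2.98], [-0.91, 2.08], [0.09, 2.57], [-1.24, 4.39], [0.2, 2.65], [-2.68, 2.68]. Speed limits (rad/s): [2.57, 2.57, 3.01, 3.14, 3.14, 3.14].

## Interface

Orientations are given as [roll, pitch, yaw] about the fixed x, y, z axes, in that order (R = Rz(yaw) Ry(pitch) Rx(roll)).
In Python, from plant import movep, move_l, set_joints, gripper_to, hold, inverse_kinematics, observe, get_image, get_calibration, Unreachable, job_done gives the robot as it stands. Calls block until the motion is done:
- movep(position, orientation): joint-space move of the TCP to a pose.
- move_l(position, feed=0.15, rotation=None, max_force=None): straight line of the TCP; rotation=None keeps the orientation; feed is the mean speed in m/s. With max_force (N) it stops when the force on the tool has changed by that much, and returns True; else False.
- set_joints(angles): joint-space move.
- gripper_to(opening, f_grip=None): finger opening in m; f_grip is the grip in N (None keeps the last); returns when the fingers have stopped.
- hold(seconds).
- inverse_kinematics(position, orientation): joint angles nearest the present ones, or None.
- observe(): the state.
- get_image(name): name is "side" or "top"; returns (picture, depth): 420x560x3 uint8, red, green, blue; 420x560 float32, m along the optical axis (not along the pixel's ray), 0 where there is no reading.
- get_calibration(name): a dict with "intrinsics" (3x3 intrinsics, pixels), "world_from_camera" (4x4, takes a point from camera to world coordinates). Camera axes: x right, y down, z forward; pixel columns grow to the right and rows downward; lengths in m; the calibration is good to about 2 mm. A picture is of the moment at which its call begins. get_calibration takes no time and is no camera call.
A pose or a line that the arm cannot do raises Unreachable and nothing moves.
- job_done(): hands the job in; it is judged then, once.
The state is a dict: "time_s": time; "q": joint angles; "joint_velocities": joint speeds; "joint_torque": joint torques, N m; "eef_pos": TCP position; "tcp_rot": TCP orientation; "ft_force": force on the tool from outside, world axes, zero at the start; "torque": the same for the moment, N m; "opening": finger opening in m; "grasp_force": force on a finger pad.
Only numpy, scipy, OpenCV 4.12 (cv2) and the standard library are available. Lean on these libraries where they do the work, as an engineer would, in place of code of your own. Each camera call takes 0.05 s, during which the arm holds its last target. There are 200 camera calls.

## Task

Change the torch's battery pack: first clear the two metal straps off it into the square parts tray, then lift out the old pack and lay it flat in the narrow tray for used packs, then take the fresh pack from the charger and lay it flat in the torch's recess, lengthwise as the old one was. Finally put both straps back squarely over the fresh pack, each standing with both feet on its own pair of seats as before (wide one next to the lamp head, narrow one at the tail). Set the packs down gently without dropping them, and leave the meter and the loose lens ring where they are.

Things in the scene. Friction and masses are not known exactly. Their poses are not given: they have to be found in the camera images.
- torch: Black open torch body, fixed. Lamp head at its -x end (x -85 to -179 mm, 112 high). Flat deck z = 42 mm, x -85 to 110, 120 wide. Recess for the pack 126 (x) x 56 (y), 6 deep (floor z = 36), pack lengthwise along x. Metal seats for strap feet on the deck at y = +-42: 40 mm long pair at x = -30 (wide strap), 30 mm long pair at x = +30 (narrow). Origin: on the bench under the recess centre.
- wide_strap: Loose aluminium arch standing on its seats over the old pack: 40 mm wide (x), 96 over the feet (y), 47 high, 60 g. Legs' inner faces y = +-36; feet 40 long (x), out to y = +-48; top plate z 28 to 32. On top a grip rib along x, 12 thick (y), 40 long, z 32 to 47: pinch it from above, closing along y. Origin: centre of the arch, level with the feet's underside.
- narrow_strap: Loose aluminium arch like the wide strap, on its seats over the old pack, but 20 mm wide (x), feet 30 long (x), 40 g; 96 over the feet (y), 47 high, legs' inner faces y = +-36, top plate z 28 to 32. Grip rib along x on top, 12 thick (y), 20 long, z 32 to 47. Origin: centre of the arch, level with the feet's underside.
- old_pack: Old battery pack: green wrapped block 110 mm (x) x 40 mm (y) x 30 mm high, about 0.22 kg, with a dark foam band near its +x end. At the start it lies in the torch's recess under both straps. Origin: centre of its underside.
- fresh_pack: Fresh battery pack, the same in shape and look as the old one (110 x 40 x 30 mm); at the start it lies on the charger. Origin: centre of its underside.
- parts_tray: Nearly square open steel tray for the removed parts, 130 mm (x) x 120 mm (y), rim 10 mm high, walls and floor 4 mm thick; fixed, empty. Both straps fit standing side by side at x = -30 and +30 mm, lying along y. Origin: centre of its underside.
- used_tray: Narrow open grey plastic tray for used packs, 145 mm (x) x 80 mm (y), rim 10 mm high, walls and floor 4 mm thick; fixed, empty. Takes one pack lengthwise along x. Origin: centre of its underside.
- charger: Black charging dock, 150 mm (x) x 80 mm (y), deck 20 mm high; end wall 38 mm high at its -x end (inner face x = -65 mm), low 25 mm lip at its +x end; fixed. The fresh pack lies on its deck along x. Origin: centre of its underside.
- meter: Loose grey multimeter lying face up among the trays, 130 (x) x 70 (y) x 30 mm high with a 6 mm dial on top, 0.4 kg; to be left alone. Origin: centre of its underside.
- lens_ring: Loose black lens ring of the torch lying flat beyond the torch's tail, outer diameter 90, inner 72, height 18 mm; to be left alone. Origin: centre of its underside.

How it is judged:
By the outcome, as a careful person would: the job done as asked, in the order asked, and still so for the second after the job is handed in, with the robot touching nothing.
It also fails if it takes over 144 s, if anything falls off the work surface, if the arm or the gripper's body presses on something with over 40 N, if the wrist force passes 120 N, or if a joint passes its speed limit or range.

## Working session

There is one attempt and no reset: what is moved stays moved. The work goes in short steps, each a Python script; the robot and the scene stay as the last script left them, time stands still between calls to the robot, and variables do not carry over. Pictures are saved under pics/ and viewed, at most 14 in all, crops included, and the job is handed in when it is done.

```bash
ls; mkdir -p pics; python3 - <<'E'
from plant import *
import cv2,numpy as np
for n in ("top","side"):
    p,d=get_image(n); cv2.imwrite(f"pics/{n}0.png",p[...,::-1]); np.save(f"{n}0.npy",d)
    c=get_calibration(n); print(n,c["intrinsics"],np.round(c["world_from_camera"],3).tolist(), (d==0).mean())
o=observe();print(o["time_s"],o["eef_pos"],o["tcp_rot"],o["opening"])
E
```

```text
pics
top [[466.76445197   0.         280.90395223]
 [  0.         466.76445197 209.41656349]
 [  0.           0.           1.        ]] [[0.021, -0.991, 0.133, 0.471], [-1.0, -0.019, 0.011, -0.003], [-0.009, -0.134, -0.991, 0.986], [0.0, 0.0, 0.0, 1.0]] 0.003822278911564626
side [[382.2221404    0.         280.51642581]
 [  0.         382.2221404  210.23086019]
 [  0.           0.           1.        ]] [[-0.816, -0.372, 0.443, 0.271], [-0.578, 0.499, -0.646, 0.49], [0.02, -0.783, -0.622, 0.543], [0.0, 0.0, 0.0, 1.0]] 0.0041964285714285714
0.1 [ 0.2642174  -0.56578901  0.23031566] [-3.13983634e+00 -2.33861711e-04  4.36763220e-01] 0.08529074781401483
```

View pics/top0.png

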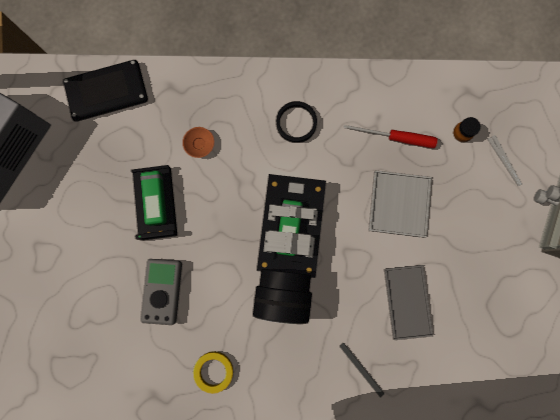

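View pics/side0.png

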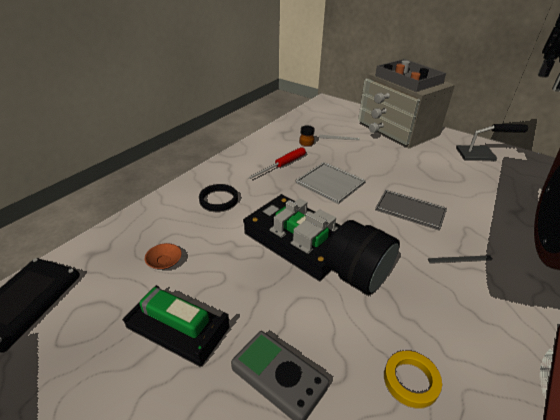

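The top picture shows the torch at (290,245) with its lamp head toward the robot. The charger with the fresh pack is at (155,203), the parts tray at (401,204), the used tray at (409,302), the meter at (161,292) and the lens ring at (297,122). Next I'll fit poses from the depth.

```bash
cat > h.py <<'E'
from plant import *
import cv2,numpy as np
def cloud(n,pd=None):
    p,d=pd or get_image(n); c=get_calibration(n); K=c["intrinsics"]; T=c["world_from_camera"]
    v,u=np.mgrid[:420,:560]
    P=np.stack([(u-K[0,2])/K[0,0]*d,(v-K[1,2])/K[1,1]*d,d],-1)@T[:3,:3].T+T[:3,3]
    P[d==0]=np.nan
    return p,P
def rect(P,m):
    pts=P[m][:,:2].astype(np.float32)*1000
    (c,s,a)=cv2.minAreaRect(pts)
    if s[0]<s[1]: a+=90; s=s[::-1]
    a=(a+90)%180-90          # long-axis direction, deg about world z
    return np.round(c,1),np.round(s,1),round(a,1),len(pts)
def roi(u0,u1,v0,v1):
    m=np.zeros((420,560),bool); m[v0:v1,u0:u1]=1; return m
E
python3 - <<'E'
from h import *
p,P=cloud("top"); z=P[...,2]; hsv=cv2.cvtColor(p,cv2.COLOR_RGB2HSV).astype(int)
g=(hsv[...,0]>50)&(hsv[...,0]<80)&(hsv[...,1]>150)
print("table z",np.nanmedian(z[230:280,200:250]))
def R(n,m): print(n,rect(P,m),"z med",np.round(np.nanmedian(z[m]),4))
T=roi(250,335,170,330)
R("deck+up",T&(z>.036)&(z<.05))
R("straps",T&(z>.062)&(roi(0,560,0,256)))
R("wide rib",T&(z>.082)&roi(0,560,228,256)); R("narrow rib",T&(z>.082)&roi(0,560,200,226))
R("wide plate",T&(z>.069)&(z<.08)&roi(0,560,229,256)); R("narrow plate",T&(z>.069)&(z<.08)&roi(0,560,200,226))
R("oldgreen",T&(z>.055)&(z<.069)&g)
C=roi(125,185,160,245)
R("charger",C&(z>.01)); R("fresh",C&(z>.042)); R("fresh green",C&g)
R("parts",roi(355,440,160,245)&(z>.005)&(z<.03)); R("used",roi(375,445,255,350)&(z>.005)&(z<.03))
R("meter",roi(130,190,250,335)&(z>.02)); R("ring",roi(265,325,95,150)&(z>.01))
o=cv2.resize(p[160:335,230:350],None,fx=4.5,fy=4.5,interpolation=3)[:600]
e=cv2.resize(p[160:245,125,None].repeat(1,1) if 0 else p[160:245,120:190],None,fx=4,fy=4,interpolation=3)
f=np.zeros((600,800,3),np.uint8); o=cv2.resize(p[165:280,245:340],None,fx=5,fy=5,interpolation=3); f[:575,:475]=o; f[:340,480:760]=e
cv2.imwrite("pics/crop1.png",f[...,::-1])
E
```

```text
table z -0.0005715195968664655
deck+up (array([568. , -13.1]), array([199.7, 120.1]), -5.8, 3657) z med 0.0415
straps (array([559.8, -10.7]), array([108. ,  82.6]), -6.8, 1708) z med 0.0732
wide rib (array([529.3,  -7.2]), array([39.7, 11.9]), -5.2, 130) z med 0.0885
narrow rib (array([589.7, -14.3]), array([19.3, 11.7]), -1.2, 67) z med 0.0883
wide plate (array([529.2,  -7.2]), array([81.9, 40.1]), 84.9, 736) z med 0.0736
narrow plate (array([584.5, -14. ]), array([82. , 30.9]), 85.9, 368) z med 0.0734
oldgreen (array([560.7,  -8.4]), array([110. ,  39.5]), -6.1, 280) z med 0.0646
charger (array([612. , 277.3]), array([150.2,  81.2]), 8.6, 2767) z med 0.0256
fresh (array([618. , 272.8]), array([109.7,  40.3]), 8.6, 1033) z med 0.0489
fresh green (array([620.2, 271.6]), array([115.2,  52.2]), -0.9, 676) z med 0.0478
parts (array([ 623.1, -227.4]), array([171.4, 147.4]), 79.1, 1252) z med 0.0066
used (array([ 415.2, -260.2]), array([153.6,  89.9]), 7.9, 1004) z med 0.0068
meter (array([428. , 251.4]), array([130.1,  71.3]), -2.8, 2220) z med 0.0294
ring (array([794.6, -19.6]), array([88.6, 88.6]), 57.4, 536) z med 0.0173
```

View pics/crop1.png

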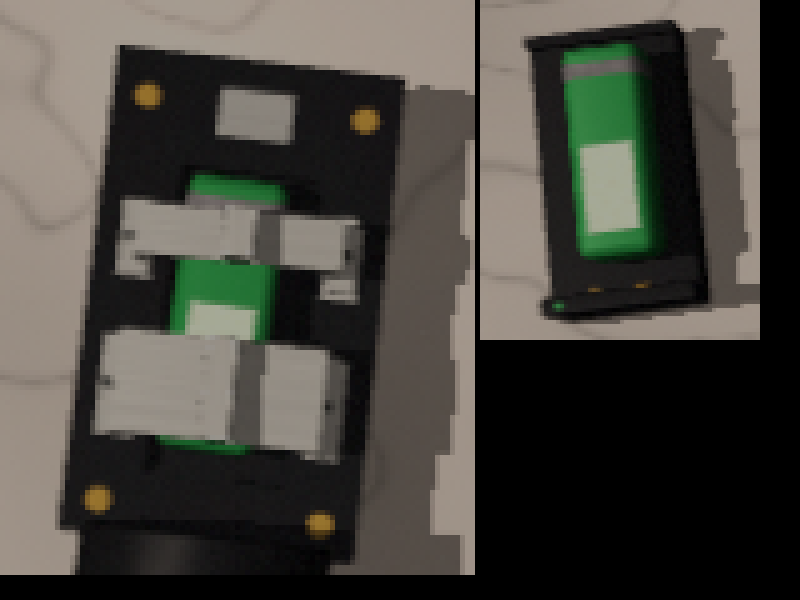

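The straps stand as described, both packs have their dark foam band at the +x end, and the torch yaw is about -6°. I'll refine the tray and strap fits, then move.

```bash
cat >> h.py <<'E'
from math import pi,radians
def R3(y): return [pi,0,radians(y)]
def yawfix(x,y,z,a):
    "pick the half turn giving the last joint nearest mid range"
    best=None
    for k in (a,a+180,a-180):
        q=inverse_kinematics([x,y,z],R3(k))
        if q is not None and (best is None or abs(q[5])<abs(best[1][5])): best=(k,q)
    return best
def comp(P,r,zlo,zhi):
    z=P[...,2]; m=(r&(z>zlo)&(z<zhi)).astype(np.uint8)
    m=cv2.morphologyEx(m,cv2.MORPH_CLOSE,np.ones((3,3),np.uint8))
    n,l,s,_=cv2.connectedComponentsWithStats(m); k=1+np.argmax(s[1:,4]); return (l==k)&np.isfinite(z)
E
python3 - <<'E'
from h import *
p,P=cloud("top"); z=P[...,2]
for n,r in (("parts",roi(360,440,160,245)),("used",roi(380,440,258,345))):
    for lo in (.0065,.0075): print(n,lo,rect(P,comp(P,r,lo,.03)))
    # colour: refine by local contrast with bench
    e=cv2.Canny(cv2.GaussianBlur(p,(3,3),0),40,100)
T=roi(250,335,170,330)
# deck long edges: fit lines to left/right deck border per row
m=(z>.03)&T
L=[];Rr=[]
for v in range(185,265):
    u=np.where(m[v])[0]; L.append(P[v,u[0],:2]); Rr.append(P[v,u[-1],:2])
for s in (L,Rr):
    s=np.array(s,np.float32)*1000; vx,vy,x0,y0=cv2.fitLine(s,cv2.DIST_HUBER,0,.01,.01).ravel(); print("edge yaw",np.degrees(np.arctan2(vy,vx)*1),x0,y0)
for n,r in (("wide",roi(0,560,228,256)),("narrow",roi(0,560,200,226))):
    print(n,"rib mean",P[T&r&(z>.082)][:,:2].mean(0)*1000,rect(P,comp(P,T&r,.06,.08)), rect(P,comp(P,T&r,.068,.1)))
for n,x,y,a in (("w",.5295,-.007,-6),("pt",.623,-.227,-3),("ut",.415,-.26,8),("ch",.618,.273,8.6)):
    for zz in (.05,.2): b=yawfix(x,y,zz,a); print(n,b[0],np.round(b[1],2))
o=cv2.resize(p[155:350,355:450],None,fx=3,fy=3,interpolation=3); cv2.imwrite("pics/crop2.png",o[...,::-1])
E
```

```text
parts 0.0065 (array([ 621.3, -242.1]), array([130.5, 121. ]), -5.9, 640)
parts 0.0075 (array([ 621.2, -242.2]), array([130.5, 120.8]), -5.9, 501)
used 0.0065 (array([ 416.5, -256.5]), array([145.2,  81.2]), 7.0, 558)
used 0.0075 (array([ 416.5, -256.5]), array([145.2,  81.2]), 7.0, 456)
edge yaw -5.750188 566.60095 46.30984
edge yaw -5.530497 563.46094 -71.9465
wide rib mean [529.10594134  -7.12065038] (array([532.2,  -6.7]), array([84. , 53.7]), -89.4, 872) (array([534.2,  -7.6]), array([82. , 50.3]), 85.0, 881)
narrow rib mean [589.43378647 -14.27250666] (array([589.8, -14.5]), array([82.6, 51.2]), 89.6, 660) (array([593.2, -14.4]), array([82.8, 34.1]), -89.1, 459)
w -6 [-0.16  0.2   1.91 -0.    1.02  1.51]
w -6 [-0.16  0.02  1.81 -0.    1.32  1.51]
pt -3 [-0.47  0.48  1.55 -0.    1.11  1.15]
pt -3 [-0.47  0.33  1.45 -0.    1.36  1.15]
ut 8 [-0.72  0.12  2.02 -0.    1.01  0.71]
ut 8 [-0.72 -0.08  1.91 -0.    1.32  0.71]
ch 188.6 [ 0.3   0.51  1.51  0.    1.12 -1.42]
ch 188.6 [ 0.3   0.36  1.41  0.    1.37 -1.42]
```

View pics/crop2.png

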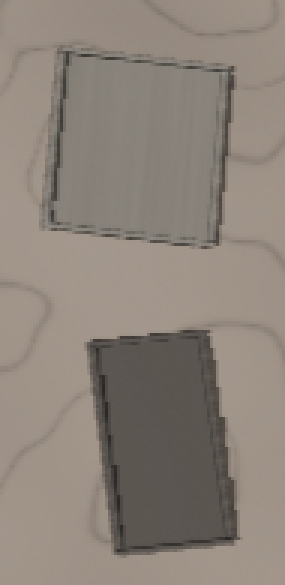

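Both tray fits match their stated sizes: parts tray (621, -242) at yaw -5.9°, used tray (416.5, -256.5) at yaw 7.0°. Now I'll move the straps.

```bash
cat >> h.py <<'E'
ZT=.2
def go(x,y,a,z=ZT): movep([x,y,z],R3(a))
def st(t):
    o=observe(); print(t,"t=%.1f"%o["time_s"],np.round(o["eef_pos"]*1000,1),"open %.1fmm grip %.1f"%(o["opening"]*1000,o["grasp_force"]),"F",np.round(o["ft_force"],1))
def pick(x,y,a,z,f=40,opening=.085):
    gripper_to(opening); go(x,y,a); move_l([x,y,z+.02],feed=.15)
    hit=move_l([x,y,z],feed=.05,max_force=8); st("down hit=%s"%hit)
    gripper_to(0,f); st("gripped"); move_l([x,y,ZT],feed=.12); st("lifted")
def place(x,y,a,z,opening=.085):
    go(x,y,a); move_l([x,y,z+.012],feed=.15); 
    hit=move_l([x,y,z-.004],feed=.02,max_force=4); st("placed hit=%s"%hit)
    gripper_to(opening); st("opened"); move_l([x,y,ZT],feed=.2)
def loc(c,a,dx,dy=0):
    r=radians(a); return c[0]+dx*np.cos(r)-dy*np.sin(r), c[1]+dx*np.sin(r)+dy*np.cos(r)
WS=(.5292,-.0072); NS=(.5895,-.0143); TY=-5.65
PT=(.6212,-.2422); PY=-5.9; UT=(.4165,-.2565); UY=7.0
OP=(.5607,-.0084); OY=-6.0; FP=(.618,.2728); FY=8.6
E
python3 - <<'E'
from h import *
pick(*WS,TY,.078); 
place(*loc(PT,PY,-.030),PY,.040)
E
```

```text
down hit=False t=4.0 [528.9  -7.1  77.7] open 84.8mm grip 0.0 F [-0.5  0.1  0.7]
gripped t=4.7 [529.5  -7.3  78.3] open 10.8mm grip 40.5 F [-0.4  0.1  1. ]
lifted t=5.8 [528.5  -7.1 198.9] open 10.6mm grip 40.3 F [-0.   0.2 -0.7]
placed hit=True t=8.5 [ 591.3 -239.1   40.3] open 10.5mm grip 40.9 F [0.1 0.  4.6]
opened t=9.2 [ 590.6 -238.7   39.5] open 84.6mm grip 0.0 F [-0.5 -0.1  0.6]
```

Now the narrow strap, then a look.

```bash
python3 - <<'E'
from h import *
pick(*NS,TY,.078); place(*loc(PT,PY,.030),PY,.040)
go(.40,-.40,7)
p,P=cloud("top"); z=P[...,2]
T=roi(255,330,170,262); r=roi(360,440,160,245)
hsv=cv2.cvtColor(p,cv2.COLOR_RGB2HSV).astype(int); 
print("pack",rect(P,comp(P,T,.058,.08)),np.nanmedian(z[comp(P,T,.058,.08)]))
m=comp(P,T,.036,.08); print("deck",rect(P,m))
fl=T&(z<.039)&(z>.03)&roi(0,560,195,258); print("recess",rect(P,fl))
for lo in (.042,):
    mm=r&(z>lo); 
    for k,q in (("wide",P[...,0]<.62),("narrow",P[...,0]>.62)): print(k,rect(P,mm&q),P[mm&q][:,:2].mean(0)*1000)
print(loc(PT,PY,-.03),loc(PT,PY,.03))
f=np.hstack([cv2.resize(p[165:265,250:340],None,fx=4.4,fy=4.4,interpolation=3),cv2.resize(p[155:255,360:440],None,fx=4.4,fy=4.4,interpolation=3)]); cv2.imwrite("pics/c3.png",f[...,::-1])
E
```

```text
down hit=False t=12.7 [589.2 -14.2  77.6] open 84.9mm grip 0.0 F [ 0.  -0.2  0.2]
gripped t=13.4 [589.7 -14.3  78.3] open 10.6mm grip 40.1 F [-0.  -0.   2.1]
lifted t=14.5 [588.8 -14.2 198.8] open 10.9mm grip 39.9 F [ 0.2  0.4 -0.1]
placed hit=True t=17.2 [ 651.1 -245.3   40.2] open 10.6mm grip 40.5 F [-0.5 -0.4  3.2]
opened t=17.9 [ 650.3 -245.    39.4] open 85.2mm grip 0.0 F [-0.1 -1.6  0.1]
pack (array([560.6,  -8.3]), array([110. ,  39.8]), -6.7, 1087) 0.06521577728099492
deck (array([577. , -13.9]), array([181., 120.]), -5.8, 4989)
recess (array([566.8, -12.4]), array([132.2, 124.5]), -2.1, 619)
wide (array([ 591.1, -238.8]), array([40. , 12.7]), -5.9, 136) [ 590.72204134 -238.41706165]
narrow (array([ 651.3, -245.3]), array([20.4, 12.3]), -8.2, 67) [ 650.99274412 -244.63883688]
(np.float64(0.5913589154864848), np.float64(-0.2391162238963826)) (np.float64(0.6510410845135152), np.float64(-0.2452837761036174))
```

View pics/c3.png

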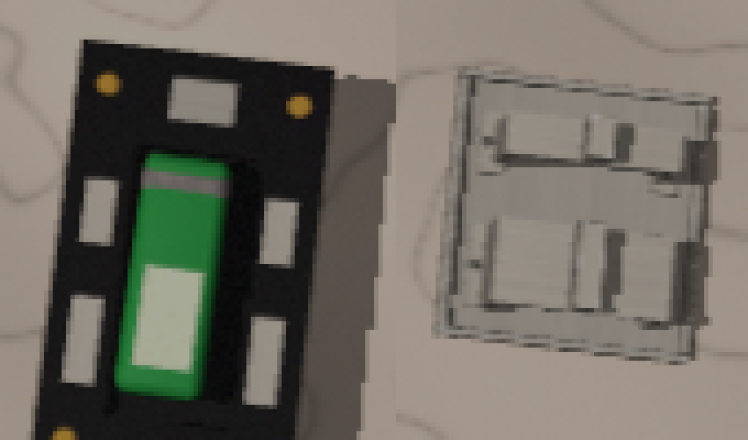

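Both straps stand in the parts tray, and camera and robot agree within 1 mm. The seats and the pack are now in the open. Next I'll move the old pack and fit the torch frame from the four seats.

```bash
python3 - <<'E'
from h import *
p,P=cloud("top"); z=P[...,2]; hsv=cv2.cvtColor(p,cv2.COLOR_RGB2HSV)
m=(roi(255,330,195,262)&(hsv[...,2]>110)&(hsv[...,1]<70)&(z>.036)&(z<.05)).astype(np.uint8)
n,l,s,c=cv2.connectedComponentsWithStats(m); o=[(559.4,-11)]
A=[];B=[]
for k in range(1,n):
    if s[k,4]<60: continue
    q=P[l==k][:,:2]*1000; mu=q.mean(0); d=mu-[559.3,-10.7]; r=radians(-5.65)
    x=d[0]*np.cos(r)+d[1]*np.sin(r); y=-d[0]*np.sin(r)+d[1]*np.cos(r); print(s[k,4],np.round(mu,1),"local",round(x,1),round(y,1))
    A.append([30*np.sign(x),42*np.sign(y)]);B.append(mu)
A=np.float32(A);B=np.float32(B)
if len(A)==4:
    M,_=cv2.estimateAffinePartial2D(A,B); print("origin",M[:,2],"yaw",np.degrees(np.arctan2(M[1,0],M[0,0])),"scale",np.hypot(M[0,0],M[1,0]),"res",np.round(A@M[:,:2].T+M[:,2]-B,1).tolist())
pick(.5606,-.0083,-6.4,.046)
place(*UT,UY,.014,opening=.075)
E
```

```text
95 [591.7  26.1] local 28.6 39.8
92 [583.  -57.3] local 28.2 -44.0
135 [532.2  32. ] local -31.2 39.8
131 [524.2 -51.5] local -30.9 -44.0
origin [557.75791931 -12.66553068] yaw -5.6758958902873955 scale 0.9954479671857042 res [[-0.1, -0.1], [0.4, 0.0], [0.0, -0.1], [-0.3, 0.2]]
down hit=False t=23.5 [560.3  -8.2  45.6] open 84.7mm grip 0.0 F [-0.5  0.7  0.6]
gripped t=23.9 [561.   -8.2  46.4] open 39.3mm grip 42.5 F [0.7 0.3 2.7]
lifted t=25.4 [560.   -8.2 198.9] open 39.3mm grip 42.0 F [-0.1 -0.4 -2.1]
placed hit=True t=28.4 [ 416.4 -256.5   14.4] open 38.7mm grip 42.9 F [-0.  -0.2  4.4]
opened t=28.8 [ 415.5 -255.6   13.5] open 74.7mm grip 0.0 F [-0.3  0.3 -0.2]
```

```bash
cat >> h.py <<'E'
TO=(.5580,-.0125)
E
python3 - <<'E'
from h import *
pick(*FP,FY,.030)
place(*TO,TY,.046,opening=.075)
go(.40,-.40,7)
p,P=cloud("top"); z=P[...,2]
for n,m in (("fresh",comp(P,roi(255,330,170,262),.058,.08)),("old",comp(P,roi(380,440,258,345),.025,.05))): print(n,rect(P,m),np.nanmedian(z[m]))
f=np.hstack([cv2.resize(p[165:265,250:340],None,fx=4,fy=4,interpolation=3),cv2.resize(p[250:350,370:450],None,fx=4,fy=4,interpolation=3)]); cv2.imwrite("pics/c4.png",f[...,::-1])
E
```

```text
down hit=False t=33.9 [617.6 272.7  29.4] open 84.8mm grip 0.0 F [-0.1  0.3 -1.2]
gripped t=34.4 [618.5 273.   30.6] open 39.1mm grip 43.1 F [0.2 0.9 2.2]
lifted t=36.0 [617.4 272.6 198.7] open 39.2mm grip 42.6 F [ 0.6  0.7 -1.7]
placed hit=True t=38.8 [558.  -12.5  46.5] open 39.1mm grip 43.4 F [-0.5  0.2  4.3]
opened t=39.2 [556.7 -12.3  45.3] open 74.6mm grip 0.0 F [-0.3  1.1 -0.6]
fresh (array([558.5, -13.1]), array([110.,  40.]), -5.6, 1092) 0.06516329772606849
old (array([ 416.7, -260.3]), array([110.1,  48.2]), 6.7, 1120) 0.03338215501134545
```

View pics/c4.png

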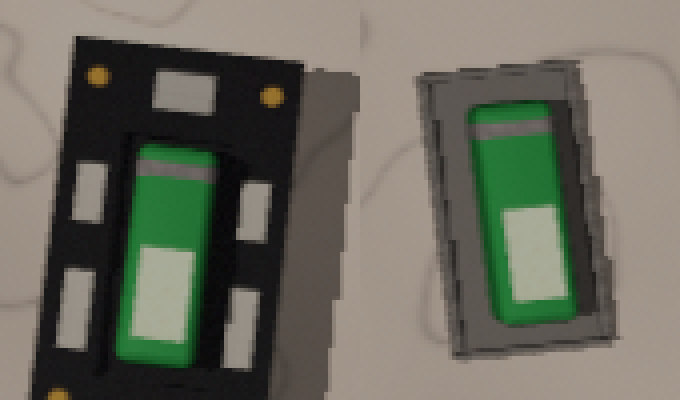

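Both packs lie flat: the fresh one is centred in the recess and the old one is in its tray. Now the straps go back.

```bash
python3 - <<'E'
from h import *
pick(*loc(PT,PY,-.03),PY,.040); place(*loc(TO,TY,-.03),TY,.078)
pick(*loc(PT,PY,.03),PY,.040); place(*loc(TO,TY,.03),TY,.078)
go(.40,-.40,7)
p,P=cloud("top"); z=P[...,2]; T=roi(250,335,170,330)
for n,r,d in (("wide",roi(0,560,228,256),-.03),("narrow",roi(0,560,200,226),.03)):
    print(n,rect(P,T&r&(z>.082)),np.nanmedian(z[T&r&(z>.082)]),np.round(np.array(loc(TO,TY,d))*1000,1))
s,_=get_image("side"); c=cv2.resize(s[185:290,235:345],None,fx=4,fy=4,interpolation=3)
f=np.hstack([cv2.resize(p[165:270,250:340],None,fx=4,fy=4,interpolation=3),c]); cv2.imwrite("pics/c5.png",f[:,:800,::-1])
cv2.imwrite("pics/full.png",p[...,::-1])
E
```

```text
down hit=False t=44.6 [ 591.1 -238.9   39.5] open 84.9mm grip 0.0 F [-0.  -0.1  0.1]
gripped t=45.3 [ 591.6 -239.2   40.3] open 11.0mm grip 40.6 F [0.4 0.6 2.1]
lifted t=46.8 [ 590.8 -238.8  198.8] open 10.4mm grip 40.4 F [-0.  -0.3 -0.8]
placed hit=True t=49.2 [528.2  -9.5  78.2] open 10.7mm grip 40.9 F [-0.7  0.   3.3]
opened t=49.9 [527.4  -9.4  77.6] open 85.0mm grip 0.0 F [ 1.2 -0.2 -0.2]
down hit=False t=53.6 [ 650.7 -245.2   39.4] open 84.8mm grip 0.0 F [ 0.4 -0.9 -0.1]
gripped t=54.2 [ 651.3 -245.4   40.3] open 10.8mm grip 40.5 F [0.4 0.1 0.9]
lifted t=55.7 [ 650.5 -245.   198.6] open 10.7mm grip 40.3 F [ 0.2  0.7 -0.4]
placed hit=True t=58.1 [587.9 -15.4  78.2] open 10.5mm grip 40.8 F [-0.3 -0.5  4.2]
opened t=58.8 [587.1 -15.3  77.5] open 85.1mm grip 0.0 F [-0.6 -0.5  0.5]
wide (array([527.7,  -9.8]), array([39.9, 11.9]), -5.4, 131) 0.08823790494942862 [528.1  -9.5]
narrow (array([587.9, -16.1]), array([19.8, 11.7]), -0.1, 67) 0.0885183212531383 [587.9 -15.5]
```

View pics/c5.png

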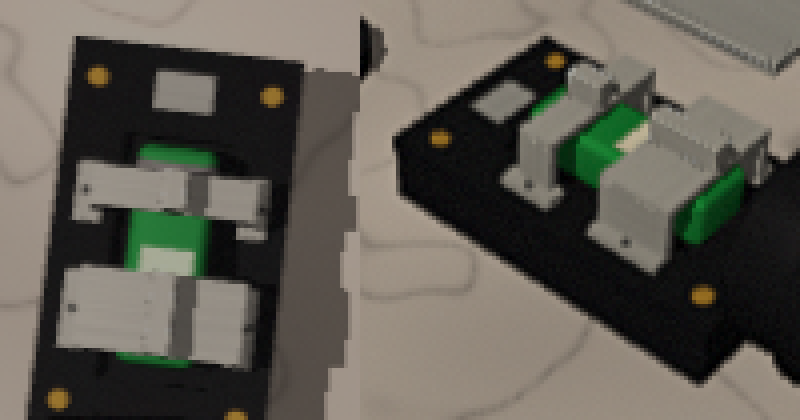

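View pics/full.png

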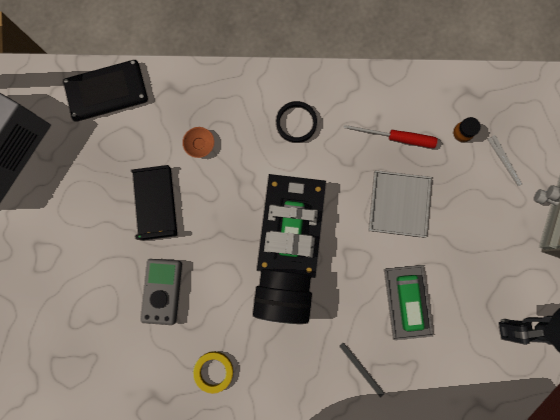

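The crops show both straps standing square over the fresh pack with their feet covering the seats. The full view shows the parts tray empty, the old pack in the used tray at (411,302), and the meter and lens ring where they were.

```bash
python3 -c "
from plant import *
print(job_done())"
```

```text
the job is handed in; nothing more can be done
None
```

The job is handed in at about 60 s of robot time: the old pack lies flat in the used tray, the fresh pack lies lengthwise in the torch's recess, both straps stand on their own seats, and the meter and lens ring were not touched.

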